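# Clean the marked tube socket

### The job

Turn the socket wheel of the tube tester by its black knob until its red sector fills the brass window, then press the white cap of the leaning cleaner can fully down along the can and let it spring back up, so that only the red socket is sprayed. Leave the wheel set there, and do not knock over or push about the loose tubes and the adapter.

Things in the scene. Friction and masses are not known exactly. Their poses are not given: they have to be found in the camera images.
- wheel_grip (a point): Grip point of the wheel's black bar knob, on the wheel's upright axis, 109 mm above the bench. The bar is 46 mm long (this point's x), 14 mm wide (y), from 19 mm below to 13 mm above this point, on a round hub 42 mm wide. The wheel is a cream disc 150 mm wide, its top 35 mm below; of its six 60 degree sectors, each with a dark socket, the red one lies along this point's +x (white dash on the bar).
- wheel (a joint): Turn of the socket wheel, rad, growing anticlockwise seen from above; 0 when the red sector is centred in the window, which it fills within about 0.17 either way. Starts somewhere at 0.6 to 1.8 (so turn clockwise); stops at -2.4 and 2.4. Light friction (0.06 N m); stays where it is left.
- window (a point): Centre of the fixed brass window over the wheel's rim, at the disc's top (75 mm above the bench), 57 mm from the wheel's axis on the side towards the can. Opening 30 by 30 mm; the frame's top is 7 mm above this point. Axes are the tester's: x from wheel to can, y left, z up.
- cap_top (a point): Centre of the flat top of the white spray cap, 36 mm wide, 20 mm high, about 186 mm above the bench, on a 49 mm wide blue can fixed in a cradle on the tester. z points out along the can, which leans 35 degrees from upright towards the wheel; x points away from the wheel, y is level. Press along -z. A thin red spout reaches 33 mm from the can's axis on the -x side, 7 mm or more below the top.
- cap (a joint): How far the cap is pressed along the can, in m: 0 up, 0.008 fully down (a stop). The spring takes 2.4 N to start and 8.8 N at the stop, and pushes the cap back up when released.
- lamp_mid (a point): Middle of the fixed strip lamp: a level tube 18 mm thick, 240 mm long along the tester's y, 312 mm above the bench, 126 mm over the cap's top and 17 mm beyond it (+x), so that the cap cannot be reached from straight above. Two 10 mm posts carry its ends, 105 mm to either side, rising from the tester 54 mm beyond the lamp. Axes are the tester's.
- station: The fixed tube tester, a brown box 360 mm long (x, from -170 to 190 mm), 240 mm wide (y), 60 mm high. Its origin is on the bench under its middle; x points away from the robot, from wheel to can. The wheel's axis is at x = -85 mm, the cap's top at x = 74 mm. Its lid stands open on the +y side, leaning outward to 245 mm from the middle, up to 130 mm high.
- rectifier_mid (a point): Bystander: centre of a standing glass rectifier tube with grey base, 48 mm wide and 116 mm high, loose on the bench.
- octal_a_mid (a point): Bystander: centre of a standing squat octal tube with black base, 33 mm wide and 71 mm high, loose on the bench.
- octal_b_mid (a point): Bystander: centre of a second standing octal tube, the same.
- adapter_mid (a point): Bystander: centre of an aluminium socket adapter, 40 mm wide and 32 mm high, loose on the tester's panel.
Mind the look-alikes: they are no part of the job. Of the things shaped like the part that bears adapter_mid, the aluminium one is meant. What is shaped like the part that bears octal_b_mid but orange is not meant.

How it is judged:
By the outcome, as a careful person would: the job done as asked, in the order asked, and still so for the second after the job is handed in, with the robot touching nothing.
It also fails if it takes over 42 s, if anything falls off the work surface, if the arm or the gripper's body presses on something with over 40 N, if the wrist force passes 120 N, or if a joint passes its speed limit or range.

### The arm

A 6-joint arm with a two-finger parallel gripper is mounted at the origin on the work surface. World frame = base frame: x ahead of the robot, y to its left, z up, the work surface at z = 0. Lengths are in m, angles in rad, forces in N, time in s.
With the tool pointing down it reaches from about 0.3 to 0.875 m from the base axis. Payload 6.4 kg.
Tool frame: the origin (TCP) lies between the finger pads; the fingertips stand 8 mm ahead of it and the grasp point (between the pads) lies 11 mm behind it; z points along the fingers, y is the direction in which the jaws open and shut (so a half turn about z gives the same grasp; the last joint's range is limited). The gripper opens to 85 mm and grips with 20 to 120 N. Pads are 22 mm wide; open, the fingers measure 114 mm over their backs; the gripper's body (76 mm by 85 mm) begins 54 mm behind the grasp point. The pads swing forward as they close: fully open they stand 13 mm farther back than shut.
Start: joints at [-1.474, 0.181, 1.607, -0, 1.354, -0.206], TCP at [0.171, -0.549, 0.239] pointing down, gripper open.
Joint ranges: [-2.99, 2.99], [-0.89, 2.07], [0.3, 2.58], [-1.14, 4.28], [0, 2.63], [-3.12, 3.12]. Speed limits (rad/s): [2.57, 2.57, 3.01, 3.14, 3.14, 3.14].

### API

Orientations are given as a unit quaternion [w, x, y, z].
In Python, from bench import monitor, viewer, workorder, spotter gives the robot as it stands. The module is installed in compiled form; this text tells all that it offers.
- The arm moves only by the tool move_arm, never from a script. Its argument "motion" is a list of rows, each a list of 3 entries, a list of its own where there are three numbers: the shift along the tool's x, y, z in units of 60 mm (1.0 is 60 mm), then the turn, a rotation vector about the tool's x, y, z in units of 8 degrees (1.0 is 8 degrees), then the opening in per cent of the stroke, from 0 (shut) to 100 (fully open). In form: [[[dx, dy, dz], [rx, ry, rz], grip], ...]. A call has 1 to 10 rows; each row is the pose to reach, as a shift and turn from the pose commanded when the call began, along the tool's axes at that moment; what a row does not reach only later rows make up. A row lasts 1/8 s, in which the tool goes at most 62.5 mm and 10.7 degrees, less where a joint would pass 70% of its speed; a pose out of reach is approached as far as the arm can. A call with a gripper value outside its range is refused whole. The fingers move at their own pace and stop on an object; the grip force is fixed at half the most. Time passes only in rows, so rows that repeat a pose let the fingers close. It gives the time, the measured TCP pose, the force and the opening at its end, in the units of the state.
- monitor.get_obs(): the state, without advancing time (a new reading comes with each control period).
- viewer.camera(name): name is "side" or "top" or "wrist"; returns the picture (420x560x3 uint8, blue, green, red); there is no depth.
- viewer.calibration(name): a dict with "fovy" (degrees; the focal length in pixels is half the picture's height over the tangent of half this angle, whatever the lens; pixels are square), "cx", "cy" (the principal point, pixels), "distortion" ([k1, k2, p1, p2, k3] as OpenCV has them; the pictures are not rectified), "extrinsics" (4x4, takes a point from camera to world coordinates). Camera axes: x right, y down, z forward; pixel columns grow to the right and rows downward; lengths in m; the calibration is good to about 2 mm. A picture is of the moment at which its call begins: read the wrist's pose just before it. calibration takes no time and is no camera call; for the wrist camera it gives the pose at the moment of the call.
- workorder.hand_in(): hands the job in, once; it reports no verdict.
Trained networks look in the newest picture that a camera, given by its name, has taken for a name from the list of things; names that differ only in an ending like _2 or _b are one class to them, and where a whole thing is asked for, a point or a joint stands for the part that bears it (a point fixed in the world has none). Each returns a list of dicts, best first, with "score" (0 to 1); they miss things now and then, are a little off and sometimes report something else, mostly with a low value. They report only what shows in the picture. A call takes as long as a camera call. They do not tell look-alikes from the thing itself.
- spotter.search_frame(camera, name): "centre" ([column, row] as shares, 0 to 1, of the picture: columns of its width, rows of its height, amid what is visible of it).
- spotter.outline_of(camera, name): "region" (420x560 bool, what is visible of it) and "centre" ([column, row] as shares, 0 to 1, of the picture: columns of its width, rows of its height, amid what is visible of it).
The state is a dict: "time_s": time; "q": joint angles; "dq": joint speeds; "joint_efforts": joint torques, N m; "eef_pos": TCP position; "eef_rot": TCP orientation; "wrist_force": force on the tool from outside, world axes, zero at the start; "torque": the same for the moment, N m; "opening": opening from 0.0 (shut) to 1.0 (fully open).
Only numpy, scipy, OpenCV 4.12 (cv2) and the standard library are available. Lean on these libraries where they do the work, as an engineer would, in place of code of your own. Each camera call takes 0.05 s, during which the arm holds its last target. There are 200 camera calls.

## Working session

There is one attempt and no reset: what is moved stays moved. The work goes in short steps, Python scripts to look and compute and a tool call to move; the robot and the scene stay as the last step left them, time stands still between calls to the robot, and variables do not carry over. Pictures are saved under pics/ and viewed, about 8 in all and at most 12, crops included, and the job is handed in when it is done.

Besides the shell and the picture viewer there is one more tool, called after ">>>" as name([rows], argument=value, ...), one row to a line, values as JSON. move_arm: Moves the arm, as the interface text tells. Its arguments: {"type":"object","properties":{"motion":{"type":"array","items":{"type":"array"}}},"required":["motion"]}

```bash
mkdir -p pics
cat > h.py <<'E'
import numpy as np, cv2
from bench import monitor, viewer, workorder, spotter
from scipy.spatial.transform import Rotation as R
def cal(n):
    c=viewer.calibration(n); f=210/np.tan(np.radians(c['fovy'])/2)
    return np.array([[f,0,c['cx']],[0,f,c['cy']],[0,0,1]]),np.array(c['distortion'],float),np.array(c['extrinsics'])
def ray(n,px,C=None):
    K,d,T=C or cal(n); u=cv2.undistortPoints(np.array([[px]],float),K,d)[0,0]
    v=T[:3,:3]@[u[0],u[1],1]; return T[:3,3],v
def atz(n,px,z,C=None):
    o,v=ray(n,px,C); return o+v*(z-o[2])/v[2]
def proj(n,P,C=None):
    K,d,T=C or cal(n); Ti=np.linalg.inv(T); r=cv2.Rodrigues(Ti[:3,:3])[0]
    return cv2.projectPoints(np.atleast_2d(np.array(P,float)),r,Ti[:3,3],K,d)[0][:,0]
def pose():
    o=monitor.get_obs(); q=o['eef_rot']; return np.array(o['eef_pos']),R.from_quat([q[1],q[2],q[3],q[0]]),o
def tri(a,b):
    (o1,v1),(o2,v2)=a,b; A=np.c_[v1,-v2]; s=np.linalg.lstsq(A,o2-o1,rcond=None)[0]
    p,q=o1+v1*s[0],o2+v2*s[1]; return (p+q)/2,np.linalg.norm(p-q)
E
python3 - <<'E'
from h import *
p,r,o=pose();print(p,r.as_matrix().round(3),o['time_s'],o['opening'])
for n in ['top','side']:
    cv2.imwrite(f'pics/{n}0.png',viewer.camera(n))
    print(n,cal(n)[2].round(3).tolist())
    for t in ['wheel_grip','cap_top','window','station','rectifier_mid','octal_a_mid','adapter_mid','lamp_mid']:
        print(t,[(round(d['score'],2),(np.array(d['centre'])*[560,420]).round().tolist()) for d in spotter.search_frame(n,t)][:4])
E
```

```text
[ 0.17139607 -0.54828346  0.23838106] [[ 0.955  0.298 -0.   ]
 [ 0.298 -0.955  0.002]
 [ 0.    -0.002 -1.   ]] 0.0 0.9971840621901545
top [[-0.008, -0.995, 0.104, 0.541], [-1.0, 0.008, 0.0, -0.082], [-0.001, -0.104, -0.995, 1.011], [0.0, 0.0, 0.0, 1.0]]
wheel_grip [(0.77, [300.0, 302.0])]
cap_top [(0.65, [298.0, 212.0])]
window [(0.64, [268.0, 256.0]), (0.63, [411.0, 188.0])]
station [(0.8, [268.0, 256.0])]
rectifier_mid [(0.75, [392.0, 220.0])]
octal_a_mid [(0.67, [403.0, 265.0])]
adapter_mid [(0.8, [358.0, 129.0]), (0.7, [335.0, 202.0]), (0.53, [319.0, 130.0]), (0.16, [411.0, 190.0])]
lamp_mid [(0.69, [268.0, 255.0])]
side [[0.996, -0.022, 0.089, 0.536], [-0.088, -0.485, 0.87, -0.982], [0.024, -0.874, -0.485, 0.694], [0.0, 0.0, 0.0, 1.0]]
wheel_grip [(0.88, [194.0, 262.0])]
cap_top [(0.64, [271.0, 215.0])]
window [(0.95, [239.0, 252.0])]
station [(0.78, [239.0, 253.0]), (0.45, [295.0, 274.0])]
rectifier_mid [(0.97, [279.0, 322.0])]
octal_a_mid []
adapter_mid [(0.86, [366.0, 290.0]), (0.73, [374.0, 313.0]), (0.65, [196.0, 260.0]), (0.58, [291.0, 277.0])]
lamp_mid [(0.93, [240.0, 253.0])]
```

Run:
```python
import cv2
a=cv2.imread('pics/top0.png')[90:390,150:450];b=cv2.imread('pics/side0.png')[100:400,100:400]
cv2.imwrite('pics/a.png',cv2.resize(a,(600,600),interpolation=3));cv2.imwrite('pics/b.png',cv2.resize(b,(600,600),interpolation=3))
```

```text
(no output)
```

View pics/a.png

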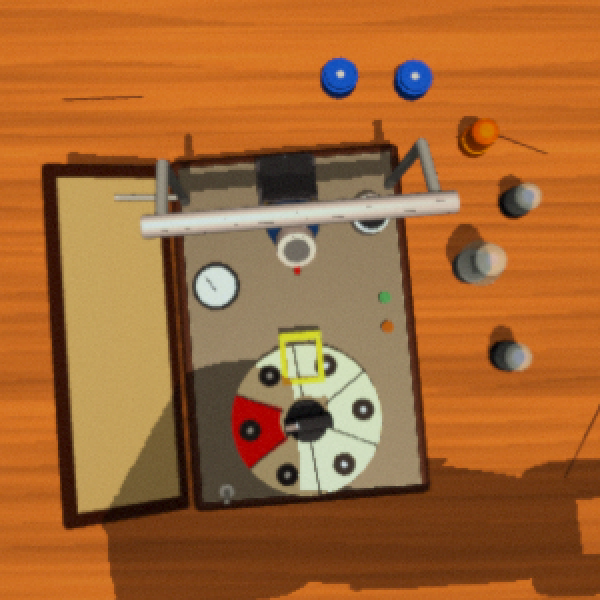

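View pics/b.png

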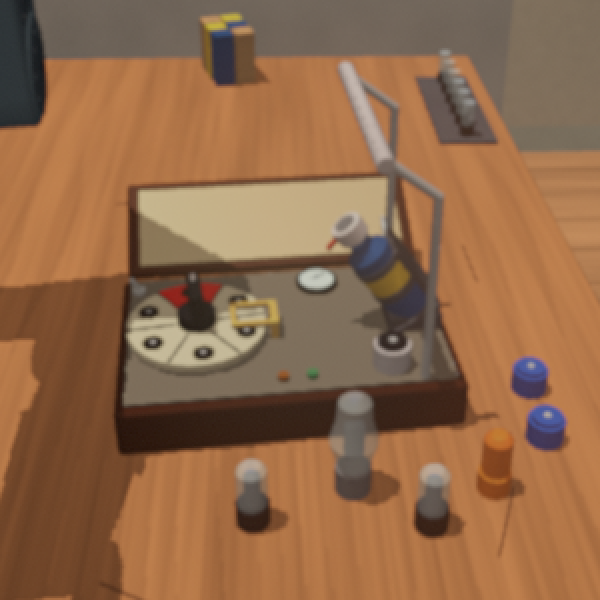

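Run:
```python
from h import *
C=cal('top');f=lambda x,y,z:atz('top',[x/2+150,y/2+90],z,C).round(4)
dc=f(307,419,.074);print('disc',dc)
for nm,a in dict(win=(302,358,.08),cap=(296,248,.186),knob=(308,418,.122),hub=(308,420,.09),red=(251,430,.074),edge1=(396,147,.06),edge2=(428,487,.06),lampL=(150,226,.315),lampR=(452,203,.315)).items(): print(nm,f(*a))
S=cal('side');g=lambda x,y:ray('side',[x/2+100,y/2+100],S)
t=lambda x,y:ray('top',[x/2+150,y/2+90],C)
print('cap tri',tri(t(296,248),g(347,229)))
print('lampL',tri(t(150,226),g(345,68)),'lampR',tri(t(452,203),g(388,160)))
e=f(396,147,.06)-f(428,487,.06);yaw=np.arctan2(e[1],e[0]);l=f(150,226,.312)-f(452,203,.312);print('yaw',yaw,np.arctan2(l[1],l[0])-np.pi/2)
d=f(251,430,.074)-dc;w=f(302,358,.08)-dc;c=f(296,248,.186)-dc
print('red dir',np.arctan2(d[1],d[0]),'window',np.arctan2(w[1],w[0]),np.linalg.norm(w),'cap',np.arctan2(c[1],c[0]),np.linalg.norm(c[:2]))
# wheel pixels expected from sector lines
```

```text
disc [ 0.4543 -0.1215  0.074 ]
win [ 0.5148 -0.117   0.08  ]
cap [ 0.6149 -0.1088  0.186 ]
knob [ 0.4596 -0.1204  0.122 ]
hub [ 0.4548 -0.1218  0.09  ]
red [ 0.4439 -0.0658  0.074 ]
edge1 [ 0.7307 -0.2181  0.06  ]
edge2 [ 0.3838 -0.243   0.06  ]
lampL [0.6209 0.0051 0.315 ]
lampR [ 0.6365 -0.223   0.315 ]
cap tri (array([ 0.61627227, -0.10907736,  0.17940215]), np.float64(0.0014940100118333726))
lampL (array([0.62110164, 0.00507751, 0.31515125]), np.float64(0.0004673397929179208)) lampR (array([ 0.63885885, -0.22306657,  0.3159275 ]), np.float64(0.005000196726754735))
yaw 0.07165571838178206 0.06842205192481376
red dir 1.7553853870837173 window 0.07424345165158112 0.060963103595535605 cap 0.07891423505246911 0.16110136560563354
```

>>> move_arm([
  [[0.7,-0.6,0],[0,0,-1.1],100],
  [[1.5,-1.2,0],[0,0,-2.3],100],
  [[2.3,-1.8,0.1],[0,0,-3.5],100],
  [[3.1,-2.5,0.2],[0,0,-4.8],100],
  [[3.9,-3.2,0.3],[0,0,-6.1],100],
  [[4.7,-3.8,0.4],[0,0,-7.4],100],
  [[5.5,-4.4,0.6],[0,0,-8.6],100],
  [[6.2,-5.0,0.8],[0,0,-9.7],100],
  [[6.64,-5.38,0.9],[0,0,-10.4],100],
  [[6.64,-5.38,0.9],[0,0,-10.4],100],
])

```text
time_s: 2.15
eef_pos: [0.4559, -0.1199, 0.1848]
eef_rot: [-0.0, 0.637, 0.77, 0.0]
wrist_force: [-0.3, -1.0, -0.4]
opening: 0.997
```

Run:
```python
from h import *
p,r,o=pose();print(p,r.as_matrix().round(3),o['time_s'],o['q'])
C=cal('wrist');im=viewer.camera('wrist');K,d,T=C;print(T.round(3).tolist())
for P in [(.4555,-.1215,.122),(.4555,-.1215,.09)]:
    x=proj('wrist',P,C)[0];print(x)
    cv2.drawMarker(im,tuple(int(v) for v in x),(0,255,0),0,12,1)
print([(d['score'],(np.array(d['centre'])*[560,420]).round()) for d in spotter.search_frame('wrist','wheel_grip')])
cv2.imwrite('pics/w1.png',im)
```

```text
[ 0.4559344  -0.11987024  0.18484437] [[-0.187  0.982 -0.001]
 [ 0.982  0.187  0.001]
 [ 0.001 -0.001 -1.   ]] 2.15 [-5.09808601e-01  5.16520424e-03  1.91367763e+00  2.50878765e-04
  1.22371096e+00 -6.98218063e-01]
[[0.982, 0.179, 0.057, 0.44], [0.187, -0.935, -0.302, -0.043], [-0.001, 0.308, -0.951, 0.32], [0.0, 0.0, 0.0, 1.0]]
[283.65432013 227.81066559]
[283.63579331 213.11183536]
[(0.78, array([280., 194.])), (0.27, array([368., 339.]))]
```

View pics/w1.png

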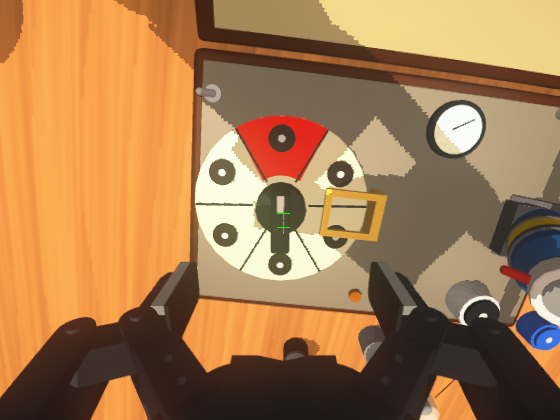

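Run:
```python
from h import *
C=cal('wrist')
for a in [(281,197.5,.074),(280,208,.09),(280,222,.122),(355,215,.08),(282,139,.074)]: print(a,atz('wrist',a[:2],a[2],C).round(4))
a,b=[atz('wrist',x,.122,C) for x in [(280,192),(280,252)]];print(a,b,np.linalg.norm(a-b),np.arctan2(*(a-b)[1::-1]))
```

```text
(281, 197.5, 0.074) [ 0.4513 -0.1159  0.074 ]
(280, 208, 0.09) [ 0.4514 -0.1202  0.09  ]
(280, 222, 0.122) [ 0.4517 -0.1201  0.122 ]
(355, 215, 0.08) [ 0.5164 -0.1179  0.08  ]
(282, 139, 0.074) [ 0.4432 -0.0671  0.074 ]
[ 0.44775079 -0.09833803  0.122     ] [ 0.45599993 -0.14344491  0.122     ] 0.04585497885294465 1.7516773616379728
```

>>> move_arm([
  [[0,-0.05,0.4],[0,0,0],100],
  [[0,-0.05,0.8],[0,0,0],100],
  [[0,-0.05,1.1],[0,0,0],80],
  [[0,-0.05,1.3],[0,0,0],60],
  [[0,-0.05,1.36],[0,0,0],40],
  [[0,-0.05,1.36],[0,0,0],30],
  [[0,-0.05,1.36],[0,0,0],10],
  [[0,-0.05,1.36],[0,0,0],0],
  [[0,-0.05,1.36],[0,0,0],0],
  [[0,-0.05,1.36],[0,0,0],0],
])

```text
time_s: 3.5
eef_pos: [0.4538, -0.1228, 0.1046]
eef_rot: [0.001, 0.639, 0.769, 0.001]
wrist_force: [5.4, 1.0, 1.1]
opening: 0.147
```

>>> move_arm([
  [[0.02,0.02,0],[0,0,0.6],0],
  [[0.02,0.02,0],[0,0,1.5],0],
  [[0.02,0.02,0],[0,0,2.4],0],
  [[0.02,0.02,0],[0,0,3.3],0],
  [[0.02,0.02,0],[0,0,4.2],0],
  [[0.02,0.02,0],[0,0,5.1],0],
  [[0.02,0.02,0],[0,0,6.0],0],
  [[0.02,0.02,0],[0,0,6.9],0],
  [[0.02,0.02,0],[0,0,7.6],0],
  [[0.02,0.02,0],[0,0,8.0],0],
])

```text
time_s: 4.75
eef_pos: [0.4505, -0.1213, 0.1045]
eef_rot: [-0.001, 0.95, 0.313, -0.004]
wrist_force: [-18.2, 0.1, 20.4]
opening: 0.152
```

>>> move_arm([
  [[0,0,0],[0,0,0],0],
])

```text
time_s: 4.88
eef_pos: [0.4505, -0.1213, 0.1045]
eef_rot: [-0.001, 0.949, 0.314, -0.004]
wrist_force: [-18.6, -0.2, 19.0]
opening: 0.154
```

Run:
```python
from h import *
p,r,o=pose();print(p,r.as_matrix().round(3),o['wrist_force'],o['torque'],o['opening'],o['q'])
cv2.imwrite('pics/w2.png',viewer.camera('wrist'))
```

```text
[ 0.45045543 -0.12128099  0.10453028] [[ 0.803  0.596 -0.007]
 [ 0.596 -0.803 -0.   ]
 [-0.006 -0.004 -1.   ]] [-18.55142608  -0.19748528  19.04285425] [-0.0731481   2.55897611 -0.01793328] 0.15377918138991972 [-0.5155946   0.11963578  1.97911409 -0.00451242  1.0492127   0.41891561]
```

View pics/w2.png

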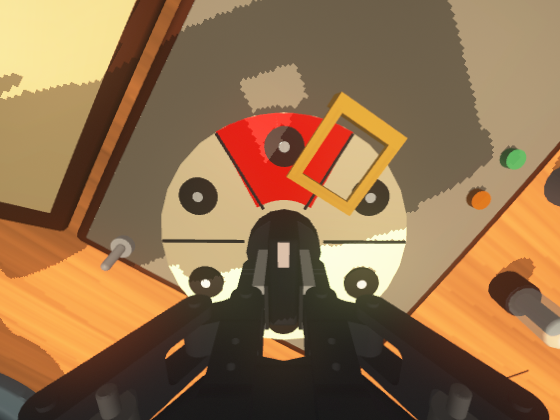

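>>> move_arm([
  [[-0.04,-0.03,-0.02],[0,0,0.5],0],
  [[-0.04,-0.03,-0.02],[0,0,1.2],0],
  [[-0.04,-0.03,-0.02],[0,0,1.9],0],
  [[-0.04,-0.03,-0.02],[0,0,2.6],0],
  [[-0.04,-0.03,-0.02],[0,0,3.3],0],
  [[-0.04,-0.03,-0.02],[0,0,3.9],0],
  [[-0.04,-0.03,-0.02],[0,0,4.1],0],
  [[-0.04,-0.03,-0.02],[0,0,4.1],0],
])

```text
time_s: 5.92
eef_pos: [0.4496, -0.1194, 0.1046]
eef_rot: [-0.001, 0.999, 0.033, -0.001]
wrist_force: [-0.2, 6.5, 1.4]
opening: 0.149
```

Run:
```python
from h import *
p,r,o=pose();print(p,r.as_matrix().round(3),o['wrist_force'],o['torque'],o['opening'],o['q'])
cv2.imwrite('pics/w3.png',viewer.camera('wrist'))
```

```text
[ 0.4495727  -0.11943128  0.10460487] [[ 0.998  0.065 -0.002]
 [ 0.065 -0.998  0.003]
 [-0.002 -0.003 -1.   ]] [-0.20155841  6.4936113   1.3600949 ] [ 0.92781083  0.01806153 -0.01826337] 0.14871775017900998 [-5.16682903e-01  1.13699450e-01  1.98560247e+00  1.66295402e-03
  1.04557178e+00  9.87884667e-01]
```

View pics/w3.png

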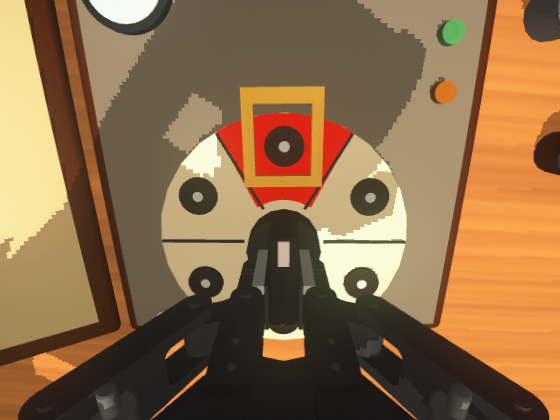

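>>> move_arm([
  [[0,-0.02,0],[0,0,0],0],
  [[0,-0.02,0],[0,0,0],20],
  [[0,-0.02,0],[0,0,0],40],
  [[0,-0.02,0],[0,0,0],40],
  [[0,-0.02,0],[0,0,0],40],
  [[0,-0.02,-0.3],[0,0,0],40],
  [[0,-0.02,-0.9],[0,0,0],40],
  [[0,-0.02,-1.7],[0,0,0],30],
  [[0,-0.02,-2.4],[0,0,0],10],
  [[0,-0.02,-2.7],[0,0,0],0],
])

```text
time_s: 7.22
eef_pos: [0.4515, -0.1205, 0.27]
eef_rot: [0.001, 0.999, 0.033, 0.002]
wrist_force: [0.9, 0.1, -0.2]
opening: 0.003
```

```bash
cat > plan.py <<'E'
from h import *
yaw=.068;s,c=np.sin(np.radians(35)),np.cos(np.radians(35))
ux=np.array([np.cos(yaw),np.sin(yaw),0]);uy=np.array([-ux[1],ux[0],0]);n=-s*ux+c*np.array([0,0,1])
def plan(cap,stand,tx=None):
    p,r,o=pose(); z=-n; x=uy; G=R.from_matrix(np.c_[x,np.cross(z,x),z])
    tcp=cap+(stand+.008)*n
    print('t',o['time_s'],'pos',p,'to',tcp,'F',np.array(o['wrist_force']).round(1))
    print('shift',(r.inv().apply(tcp-p)/.06).round(3),'turn',(np.degrees((r.inv()*G).as_rotvec())/8).round(3),'along n',(n@(p-cap)-.008).round(4))
E
python3 - <<'E'
from plan import *
plan(np.array([.6135,-.109,.186]),.06)
C=cal('wrist');im=viewer.camera('wrist')
for P in [(.6135,-.109,.186)]: cv2.drawMarker(im,tuple(int(v) for v in proj('wrist',P,C)[0]),(0,255,0),0,12,1)
cv2.imwrite('pics/w4.png',im)
for t in ['cap_top','wheel_grip']:print([(d['score'],(np.array(d['centre'])*[560,420]).round()) for d in spotter.search_frame('wrist',t)],proj('wrist',(.6135,-.109,.186),C))
E
```

```text
t 7.225 pos [ 0.45147548 -0.1204597   0.26996608] to [ 0.57458694 -0.11165017  0.24170234] F [ 0.9  0.1 -0.2]
shift [ 2.055 -0.013  0.479] turn [ -3.387   3.424 -10.884] along n 0.1539
[(0.67, array([276.,   5.]))] [[280.27435948 -28.25785237]]
[(0.67, array([283., 178.]))] [[280.27435948 -28.25785237]]
```

View pics/w4.png

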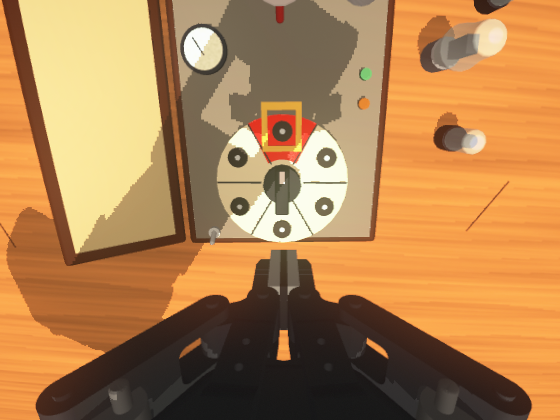

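>>> move_arm([
  [[0.1,0,0],[-0.34,0.34,-1.09],0],
  [[0.3,0,0],[-0.72,0.73,-2.3],0],
  [[0.6,0,0],[-1.1,1.1,-3.5],0],
  [[0.9,0,0],[-1.47,1.49,-4.7],0],
  [[1.1,0,0.1],[-1.84,1.86,-5.9],0],
  [[1.4,0,0.1],[-2.2,2.23,-7.1],0],
  [[1.6,0,0.2],[-2.58,2.6,-8.3],0],
  [[1.9,0,0.3],[-2.96,2.99,-9.5],0],
  [[2.05,0,0.45],[-3.3,3.34,-10.6],0],
  [[2.05,-0.01,0.48],[-3.39,3.42,-10.88],0],
])

```text
time_s: 8.62
eef_pos: [0.5718, -0.1109, 0.2346]
eef_rot: [0.201, 0.652, 0.697, 0.219]
wrist_force: [-0.4, 0.5, 0.1]
opening: 0.0
```

Run:
```python
from plan import *
cap=np.array([.6135,-.109,.186]);plan(cap,.0)
p,r,o=pose();print(r.as_matrix().round(3),-n,o['q'])
C=cal('wrist');im=viewer.camera('wrist')
def mark(im,n_,C):
    q=proj(n_,[cap+.018*(np.cos(a)*uy+np.sin(a)*np.cross(n,uy)) for a in np.linspace(0,6.28,20)],C)
    for v in q: cv2.circle(im,tuple(int(round(k)) for k in v),1,(0,255,0),-1)
mark(im,'wrist',C)
s_=viewer.camera('side');raw=s_.copy();mark(s_,'side',cal('side'))
a=cv2.resize(s_[130:270,200:340],(400,400),interpolation=2)
out=np.hstack([cv2.resize(im[:,80:500],(400,400)),a]);cv2.imwrite('pics/w5.png',out)
```

```text
t 8.625 pos [ 0.57176656 -0.11089131  0.23462775] to [ 0.60892199 -0.10931179  0.19255322] F [-0.4  0.5  0.1]
shift [-0.019  0.112  0.929] turn [-0.052 -0.028 -0.014] along n 0.0558
[[-0.069  0.822  0.566]
 [ 0.998  0.054  0.042]
 [ 0.004  0.568 -0.823]] [ 0.57225084  0.03897315 -0.81915204] [-0.5917644  -0.1278896   2.05020748  0.51552827  0.79217181 -0.9459047 ]
```

View pics/w5.png

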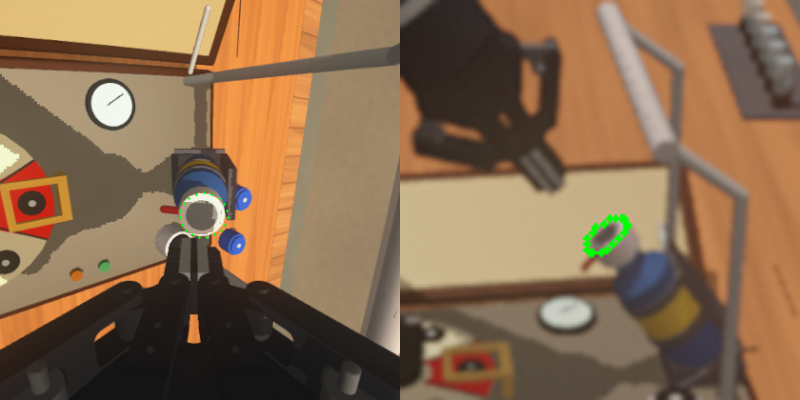

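>>> move_arm([
  [[-0.01,0.08,0.2],[-0.05,-0.03,0],0],
  [[-0.02,0.11,0.45],[-0.05,-0.03,0],0],
  [[-0.02,0.11,0.65],[-0.05,-0.03,0],0],
  [[-0.02,0.11,0.78],[-0.05,-0.03,0],0],
  [[-0.02,0.11,0.82],[-0.05,-0.03,0],0],
  [[-0.02,0.11,0.82],[-0.05,-0.03,0],0],
])

```text
time_s: 9.48
eef_pos: [0.6066, -0.11, 0.2014]
eef_rot: [0.207, 0.652, 0.696, 0.22]
wrist_force: [-0.1, 0.1, 0.7]
opening: -0.004
```

Run:
```python
from plan import *
cap=np.array([.6135,-.109,.186]);plan(cap,.0)
im=viewer.camera('wrist');s_=viewer.camera('side')
cv2.imwrite('pics/w6.png',np.hstack([cv2.resize(im[150:350,180:380],(400,400)),cv2.resize(s_[130:270,200:340],(400,400),interpolation=2)]))
```

```text
t 9.475 pos [ 0.60664336 -0.11001554  0.20139883] to [ 0.60892199 -0.10931179  0.19255322] F [-0.1  0.1  0.7]
shift [ 0.009 -0.053  0.143] turn [ 0.021  0.019 -0.013] along n 0.0086
```

View pics/w6.png

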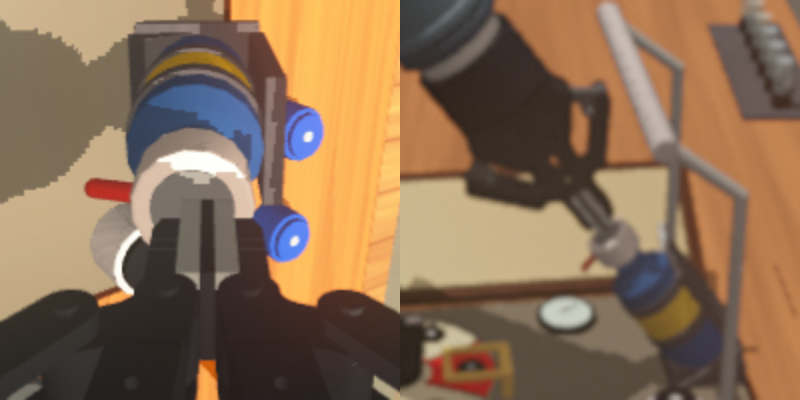

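>>> move_arm([
  [[0.01,-0.05,0.07],[0,0,0],0],
  [[0.01,-0.05,0.13],[0,0,0],0],
  [[0.01,-0.05,0.18],[0,0,0],0],
  [[0.01,-0.05,0.22],[0,0,0],0],
  [[0.01,-0.05,0.26],[0,0,0],0],
  [[0.01,-0.05,0.28],[0,0,0],0],
  [[0.01,-0.05,0.28],[0,0,0],0],
])

```text
time_s: 10.45
eef_pos: [0.6132, -0.109, 0.1866]
eef_rot: [0.207, 0.651, 0.696, 0.22]
wrist_force: [-20.0, -0.1, 14.8]
opening: -0.002
```

Run:
```python
from plan import *
plan(np.array([.6135,-.109,.186]),.0);print(n@np.array(pose()[2]['wrist_force']))
```

```text
t 10.45 pos [ 0.61316314 -0.10896638  0.18657564] to [ 0.60892199 -0.10931179  0.19255322] F [-20.   -0.1  14.8]
shift [-0.001 -0.001 -0.122] turn [ 0.016  0.016 -0.004] along n -0.0073
23.54478730178045
```

>>> move_arm([
  [[0,0,0.01],[0,0,0],0],
  [[0,0,0.01],[0,0,0],0],
])

```text
time_s: 10.7
eef_pos: [0.6133, -0.109, 0.1865]
eef_rot: [0.207, 0.651, 0.696, 0.22]
wrist_force: [-27.7, 1.4, 22.4]
opening: 0.001
```

Run:
```python
from plan import *
plan(np.array([.6135,-.109,.186]),.0);print(n@np.array(pose()[2]['wrist_force']))
```

```text
t 10.7 pos [ 0.61328018 -0.10900092  0.18650013] to [ 0.60892199 -0.10931179  0.19255322] F [-27.7   1.4  22.4]
shift [-0.001 -0.002 -0.124] turn [ 0.016  0.017 -0.001] along n -0.0075
34.13392427033843
```

>>> move_arm([
  [[0,0,-0.05],[0,0,0],0],
  [[0,0,-0.15],[0,0,0],0],
  [[0,0,-0.4],[0,0,0],0],
  [[0,0,-0.9],[0,0,0],0],
  [[0,0,-1.5],[0,0,0],0],
  [[0,0,-2.0],[0,0,0],0],
  [[0,0,-2.2],[0,0,0],0],
  [[0,0,-2.2],[0,0,0],0],
])

```text
time_s: 11.7
eef_pos: [0.5385, -0.1142, 0.294]
eef_rot: [0.208, 0.652, 0.695, 0.22]
wrist_force: [0.7, 0.0, 1.0]
opening: 0.001
```

Run:
```python
from plan import *
plan(np.array([.6135,-.109,.186]),.0)
cap=np.array([.6135,-.109,.186]);im=viewer.camera('top');s_=viewer.camera('side')
q=proj('side',[cap+.018*(np.cos(a)*uy+np.sin(a)*np.cross(n,uy)) for a in np.linspace(0,6.28,20)])
for v in q: s_[int(round(v[1])),int(round(v[0]))]=(0,255,0)
cv2.imwrite('pics/w7.png',np.hstack([cv2.resize(im[120:360,150:430],(400,400)),cv2.resize(s_[150:360,130:360],(400,400),interpolation=2)]))
```

```text
t 11.7 pos [ 0.538492   -0.11418088  0.29395511] to [ 0.60892199 -0.10931179  0.19255322] F [0.7 0.  1. ]
shift [ 0.009 -0.015  2.059] turn [ 0.031  0.028 -0.013] along n 0.1236
```

View pics/w7.png

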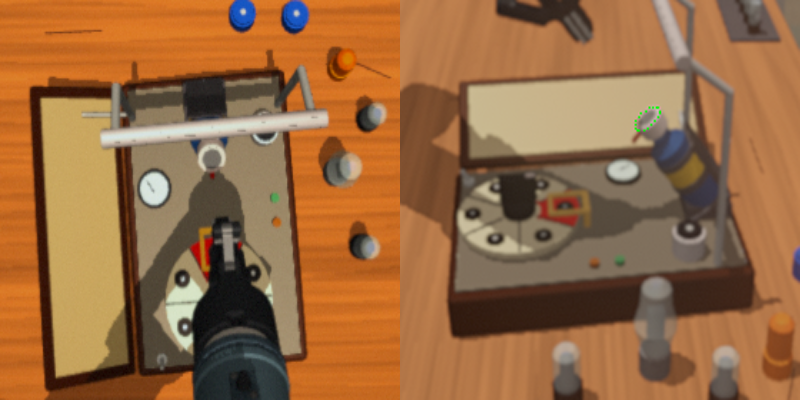

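Cap is back up on its outline, at about (650,118) in the side half. Red is in the window at (565,207), all the tubes are standing, and the adapter hasn't moved. Handing in.

```bash
python3 -c "
from bench import workorder
print(workorder.hand_in())"
```

```text
the job is handed in; nothing more can be done
None
```

I turned the wheel about 97° clockwise by its knob, so the red sector sits centred in the brass window. I then pressed the can's cap down along its axis and let it spring back. The job was handed in at about 12 s of the 42 s allowed; it reported no verdict.

- **Wheel:** in the wrist picture taken while the knob was still gripped, red was centred across the window. A later picture and the final side view show it unchanged after release and after the press.
- **Cap:** the force along the can reached about 24 N, then about 34 N after 0.15 mm more travel, so the cap was at its stop (the spring takes 8.8 N there). After I backed off, the cap was back on its original outline in the side view.
- **Surroundings:** the last pictures show the tubes standing and the adapter in place, and the arm is clear, with its fingertips about 120 mm from the cap.
- **Off-plan:** partway through the turn the wrist force rose to about 27 N because the grip was slightly off the wheel's axis. I corrected it by a few mm, and the force dropped to about 7 N by the end of the turn. No check failed.

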